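Pack two wedge-shaped condiment dishes head to tail in their caddy

ROBOT

A 7-joint arm with a two-finger parallel gripper is mounted at the origin on a cart in front of the work surface, level with it; the furniture and walls round the work are solid. World frame = base frame: x ahead of the robot, y to its left, z up, the work surface at z = 0. Lengths are in m, angles in rad, forces in N, time in s.
With the tool pointing down it reaches from about 0.4 to 0.9 m from the base axis. Payload 5.5 kg.
Tool frame: the origin (TCP) lies at the very end of the fingers, on their centre line; the grasp point (between the pads) lies 19 mm behind it (env.grip_point_offset is the distance from the TCP to the grasp point, in m); y points along the fingers, z is the direction in which the jaws open and shut, and the axes are right-handed (so a half turn about y gives the same grasp; the last joint's range is limited). The gripper opens to 85 mm and grips with 20 to 120 N. Pads are 22 mm wide; open, the fingers measure 114 mm over their backs; the gripper's body (76 mm by 85 mm) begins 54 mm behind the grasp point. The pads swing forward as they close: fully open they stand 13 mm farther back than shut.
Start: joints at [1.481, 0.501, -0.427, 1.55, 0.221, 1.138, -0.21], TCP at [0.225, -0.61, 0.231] pointing down, gripper open.
Joint ranges: [-2.88, 2.88], [-0.31, 2.03], [-1.54, 1.56], [0.2, 2.42], [-1.41, 4.55], [0.19, 2.02], [-2.57, 2.57]. Speed limits (rad/s): [2.57, 2.57, 3.14, 3.14, 3.14, 3.14, 3.14].

INTERFACE

Orientations are given as a rotation vector (axis times angle).
In Python, from workcell import env, solver, viewer gives the robot as it stands. Calls block until the motion is done:
- env.goto(position, orientation): joint-space move of the TCP to a pose.
- env.move_straight(position, frame=None, feed=0.15, f_stop=None): straight line of the TCP; frame=None keeps the orientation; feed is the mean speed in m/s. With f_stop (N) it stops when the force on the tool has changed by that much, and returns True; else False.
- env.set_joints(angles): joint-space move.
- env.grip(opening, effort=None): opening from 0.0 (shut) to 1.0 (fully open); effort is the grip in N (None keeps the last); returns when the fingers have stopped.
- env.hold(seconds).
- solver.inverse_kinematics(position, orientation): joint angles nearest the present ones, or None.
- env.get_state(): the state.
- viewer.snapshot(name): name is "scene" or "top"; returns a dict with "image" (420x560x3 uint8, red, green, blue), "intrinsics" (3x3 intrinsics, pixels), "R" (3x3) and "t" (3): a world point X has camera coordinates R X + t. Camera axes: x right, y down, z forward; pixel columns grow to the right and rows downward; lengths in m; the calibration is good to about 2 mm. A picture is of the moment at which its call begins. There is no depth.
A pose or a line that the arm cannot do raises env.Unreachable and nothing moves.
- env.job_done(): hands the job in, once; it reports no verdict.
The state is a dict: "time_s": time; "joints": joint angles; "dq": joint speeds; "tau": joint torques, N m; "tool_pos": TCP position; "ee_rot": TCP orientation; "contact_force": force on the tool from outside, world axes, zero at the start; "wrist_torque": the same for the moment, N m; "finger_gap": opening from 0.0 (shut) to 1.0 (fully open).
Only numpy, scipy, OpenCV 4.12 (cv2) and the standard library are available. Lean on these libraries where they do the work, as an engineer would, in place of code of your own. Each camera call takes 0.05 s, during which the arm holds its last target. There are 200 camera calls.

TASK

Put the two matching smaller wedge-shaped covered dishes into the rectangular wooden caddy, side by side and head to tail (the broad end of one beside the narrow end of the other, sloping sides together), so that they fill it and both stand flat on its floor inside the rim. Set them down rather than dropping them, and leave the larger wedge-shaped dish where it is.

Things in the scene. Friction and masses are not known exactly. Their poses are not given: they have to be found in the camera images.
- caddy: Open rectangular tray of pale wood, fixed, empty. Outside 146 (own x) x 188 (own y) x 28 mm high; inside 130 x 172; floor 6 thick. Origin: centre of underside, z up; yaw within 17 deg of world. The dishes fit only so: one at caddy (0, +43 mm), its x along caddy +x, straight side at the +y wall; the other at (0, -43 mm), turned half round. Either dish in either half; play 20 mm in all each way.
- dish_a: White covered wedge dish, one piece, 0.3 kg, 110 long (x), 48 high; broad end 96 wide at x=-55, narrow end 56 at x=+55. Straight side at y=+38 mm; sloping side from y=-58 (broad) to -18 (narrow). Bottom edge drawn in 5. On top a bar grip along x, 40 long, 12 wide, from z=48 to 76 mm: pinch across the 12. Origin: on the underside below the bar's middle, z up. At start x is within 70 deg of world +x.
- dish_b: The other small dish, in every way like dish_a (same shape, size, grip, origin and axes). It starts with its x axis within 70 degrees of world -x.
- large_dish: Bystander: a larger covered wedge dish of the same make, height and grip, 140 mm long, broad end 112 mm, narrow end 50 mm; too long for the caddy. Origin on the underside below its grip, axes as dish_a.
Things that resemble listed ones, but are neither listed nor needed, are in the scene too. Leave any red look-alike of the dish_a alone.

How it is judged:
At the end, for the whole second after the job is handed in: Both small dishes stand in the caddy at rest, flat on its floor (underside within 4 mm of it, tilt under 3.4 degrees), each within 20 mm of the caddy's middle lengthwise and 70 mm crosswise and squared to it within 15 degrees, which they can only be side by side and head to tail (z of each of dish_a, dish_b in the frame of caddy below 0.01 m and x of dish_a in the frame of caddy between -0.02 and 0.02 m and x of dish_b in the frame of caddy between -0.02 and 0.02 m and y of dish_a in the frame of caddy between -0.07 and 0.07 m and y of dish_b in the frame of caddy between -0.07 and 0.07 m and angle between the x axis of each of dish_a, dish_b and the x axis of caddy, either way round below 0.26 rad and angle between each of dish_a, dish_b's own z axis and vertical below 0.06 rad and linear speed of each of dish_a, dish_b below 0.02 m/s); the robot touches nothing.
It fails at once if the larger wedge dish was moved more than 30 mm or tipped (distance of large_dish from where it was at the start of the episode above 0.03 m or angle between large_dish's own z axis and vertical above 0.3 rad).
It fails at once if a small dish was dropped (out of the fingers with its underside more than 60 mm above the table) ((height (world z) of dish_a above 0.06 m and contact force between the fingers and dish_a below 0.05 N) or (height (world z) of dish_b above 0.06 m and contact force between the fingers and dish_b below 0.05 N)).
It also fails if it takes over 64 s, if anything falls off the work surface, if the arm or the gripper's body presses on something with over 40 N, if the wrist force passes 120 N, or if a joint passes its speed limit or range.

## Working session

There is one attempt and no reset: what is moved stays moved. The work goes in short steps, each a Python script; the robot and the scene stay as the last script left them, time stands still between calls to the robot, and variables do not carry over. Pictures are saved under pics/ and viewed, about 8 in all and at most 12, crops included, and the job is handed in when it is done.

```bash
ls; mkdir -p pics; python3 - <<'E'
from workcell import env,solver,viewer
import cv2,numpy as np,pickle
for n in("top","scene"):
    s=viewer.snapshot(n); pickle.dump(s,open(n+".pkl","wb"))
    cv2.imwrite(f"pics/{n}0.png",cv2.resize(s["image"][:,:,::-1],(800,600),interpolation=cv2.INTER_CUBIC))
    print(n,s["intrinsics"],s["R"],s["t"])
print(env.get_state(), env.grip_point_offset)
E
```

```text
pics
top [[378.93656782   0.         281.77719116]
 [  0.         378.93656782 209.06626683]
 [  0.           0.           1.        ]] [[-0.02373982 -0.99929372 -0.02912866]
 [-0.99490676  0.02647071 -0.09726175]
 [ 0.09796411  0.02667132 -0.99483249]] [-0.05918033  0.53646566  0.83528704]
scene [[533.20125987   0.         285.41717117]
 [  0.         533.20125987 214.88031403]
 [  0.           0.           1.        ]] [[-0.83284711 -0.55322156  0.01765228]
 [-0.25094523  0.34897524 -0.90290795]
 [ 0.49334794 -0.75641403 -0.42947133]] [0.39414134 0.19420117 1.1423724 ]
{'time_s': 0.1, 'joints': array([ 1.48122114,  0.50175661, -0.42679715,  1.55132117,  0.22078747,
        1.13832684, -0.21029395]), 'dq': array([-5.51176061e-04, -6.97626986e-04,  4.04023503e-04, -4.13405762e-03,
        8.36873489e-04, -1.66600781e-03, -4.88295009e-05]), 'tau': array([-1.15284722e-02, -5.70812273e+01, -5.83857313e+00, -2.81745887e+01,
        1.05604139e-02,  5.56402301e-03,  6.62601622e-06]), 'tool_pos': array([ 0.22432113, -0.60940288,  0.23037069]), 'ee_rot': array([-0.36203391,  2.03133684, -2.0277381 ]), 'contact_force': array([ 0.47448234,  0.38364088, -0.32292449]), 'wrist_torque': array([ 0.0312376 , -0.01089887, -0.03021427]), 'finger_gap': 0.9984202008114134} 0.0187
```

View pics/top0.png

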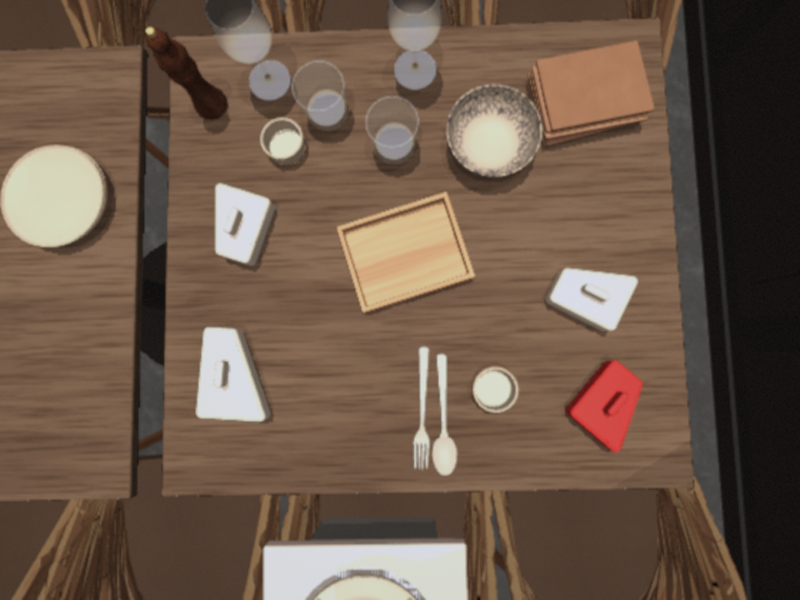

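View pics/scene0.png

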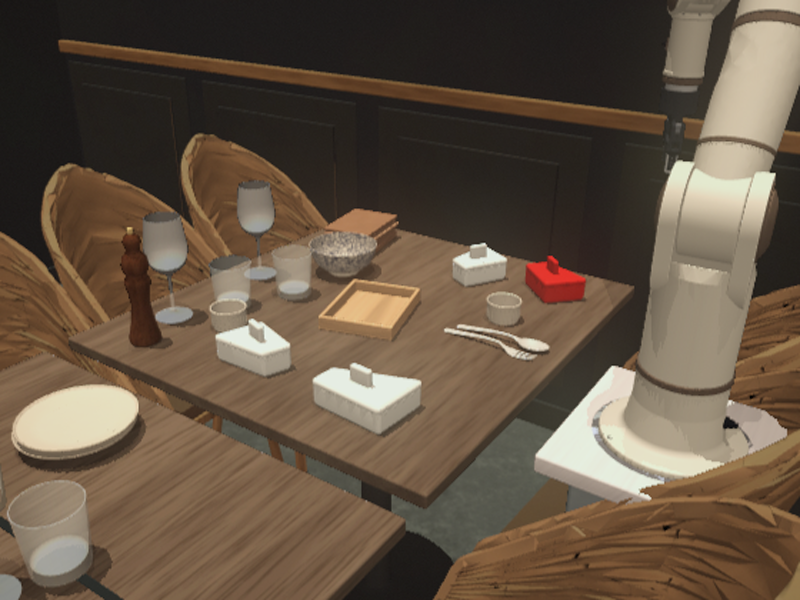

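The top view shows the small dishes at about (240,225) and (595,295), the large dish at (225,380), the caddy at (405,252), and the red look-alike at (605,405). I'll enlarge the three that matter.

```bash
python3 - <<'E'
import cv2,numpy as np,pickle
im=pickle.load(open("top.pkl","rb"))["image"][:,:,::-1]
W=[]
for (c,r) in((135,118),(382,174)):
    x=cv2.resize(im[r:r+75,c:c+75],(400,400),interpolation=cv2.INTER_CUBIC)
    W.append(x)
cv2.imwrite("pics/c1.png",np.hstack(W))
cv2.imwrite("pics/c2.png",cv2.resize(im[130:222,230:338],(648,552),interpolation=cv2.INTER_CUBIC))
E
```

```text
(no output)
```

View pics/c1.png

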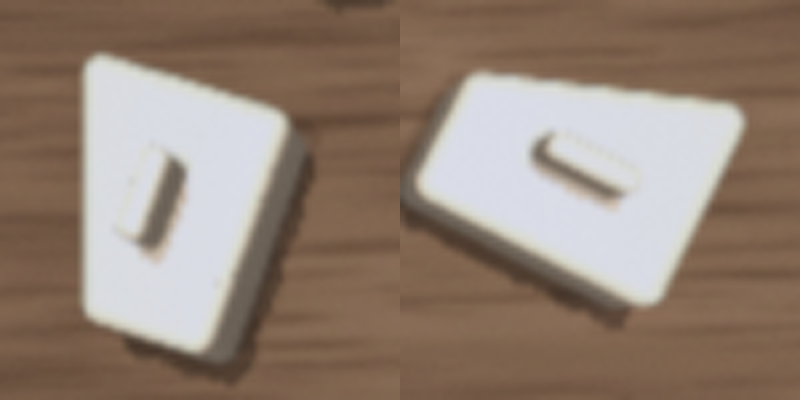

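View pics/c2.png

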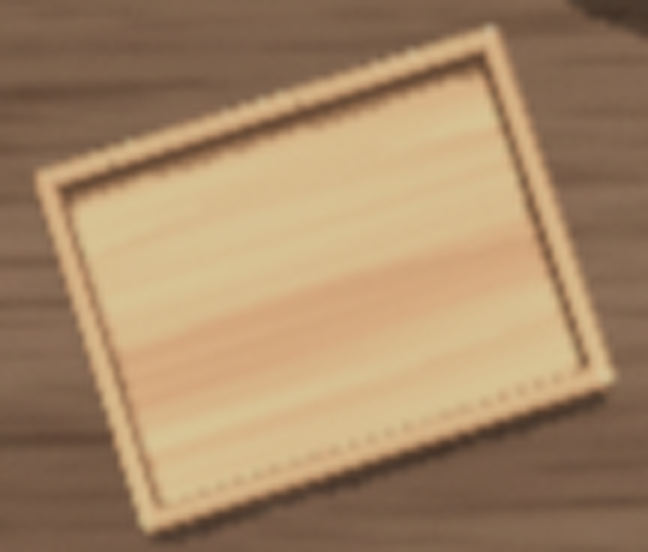

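Crop 1 corners: the left dish has its broad end at (83,53) and (293,113) and its narrow end at (212,355) and (83,318). Its narrow end points to world -x, so it is dish_b. The right dish, in its own half of the crop, has its narrow end at (68,70) and (15,193) and its broad end at (346,103) and (256,305), so it is dish_a. In crop 2 the caddy rim corners are (36,175), (493,27), (615,380) and (147,535). Next I'll fit the poses.

```bash
cat > h.py <<'E'
from workcell import env,solver,viewer
import numpy as np, pickle
from scipy.optimize import least_squares
from scipy.spatial.transform import Rotation as Ro
def project(s,P):
    c=np.asarray(P)@s["R"].T+s["t"]; p=c@s["intrinsics"].T; return p[:,:2]/p[:,2:]
def lift(s,px,z):   # pixel -> world at height z
    d=s["R"].T@np.linalg.inv(s["intrinsics"])@np.array([px[0],px[1],1]); o=-s["R"].T@s["t"]
    return o+d*(z-o[2])/d[2]
def fit(s,px,pts,z,guess):
    W=np.array([lift(s,p,z)[:2] for p in px]); pts=np.array(pts,float)
    def f(q):
        c,n=np.cos(q[2]),np.sin(q[2]); return (pts@np.array([[c,n],[-n,c]])+q[:2]-W).ravel()
    r=least_squares(f,guess); return r.x,r.fun.reshape(-1,2)*1000
def rot(yaw,flip):  # tool down, jaw axis along dish y
    z=np.array([-np.sin(yaw),np.cos(yaw),0])*(-1 if flip else 1); y=np.array([0,0,-1.])
    return Ro.from_matrix(np.c_[np.cross(y,z),y,z]).as_rotvec()
WEDGE=[(-.055,.038),(-.055,-.058),(.055,-.018),(.055,.038)]
E
python3 - <<'E'
from h import *
np.set_printoptions(precision=4,suppress=True)
s=pickle.load(open("top.pkl","rb"))
cv=lambda L,c,r,k:[(c+(u+.5)/k-.5,r+(v+.5)/k-.5) for u,v in L]
k=400/75
b,rb=fit(s,cv([(293,113),(83,53),(83,318),(212,355)],135,118,k),WEDGE,.048,[.7,.3,3.1])
a,ra=fit(s,cv([(256,305),(346,103),(68,70),(15,193)],382,174,k),WEDGE,.048,[.6,-.3,1.1])
c,rc=fit(s,cv([(36,175),(493,27),(615,380),(147,535)],230,130,6),[(.073,.094),(.073,-.094),(-.073,-.094),(-.073,.094)],.028,[.6,0,.3])
for n,q,r in(("a",a,ra),("b",b,rb),("c",c,rc)): print(n,q,np.degrees(q[2]),'\n',r)
# bar check
print("bar a px",project(s,[[*a[:2],.076]]), "bar b",project(s,[[*b[:2],.076]]))
L,_=fit(s,[(203/1.4286,419/1.4286),(267/1.4286,420/1.4286)],[(-.07,.05),(-.07,-.05)],.048,[.5,.3,0]);print("large~",L)
for u,v,n in((390,140,'glass'),(200,90,'mill'),(493,130,'bowl'),(495,390,'cup')):print(n,lift(s,(u/1.4286,v/1.4286),0.02))
np.savez("poses.npz",a=a,b=b,c=c)
def slot(sg):
    y=c[2]; return np.array([c[0]-np.sin(y)*.043*sg,c[1]+np.cos(y)*.043*sg,y+(0 if sg>0 else np.pi)])
for n,q in(("a",a),("a slot",slot(1)),("b",b),("b slot",slot(-1))):
  for fl in(0,1):
    for z in (.051,.17):
      print(n,fl,z,solver.inverse_kinematics(np.array([*q[:2],z]),rot(q[2],fl)))
E
```

```text
a [ 0.5339 -0.3624  1.0929] 62.616174694755784 
 [[-1.7418 -0.2582]
 [ 1.559  -2.7499]
 [-0.2679  0.7671]
 [ 0.4507  2.241 ]]
b [0.6583 0.1857 2.8177] 161.44454187047003 
 [[ 0.1237  0.0077]
 [ 1.4776  0.5081]
 [-0.5792 -1.2136]
 [-1.0222  0.6978]]
c [ 0.6106 -0.078   0.2901] 16.620186829868437 
 [[-0.0704  2.079 ]
 [ 1.248  -1.3308]
 [-0.7268 -1.4475]
 [-0.4508  0.6993]]
bar a px [[417.8325 203.5396]] bar b [[161.7666 153.7664]]
large~ [ 0.4239  0.1848 -0.0354]
glass [ 0.7985 -0.0581  0.02  ]
mill [0.8968 0.2597 0.02  ]
bowl [ 0.8095 -0.2276  0.02  ]
cup [ 0.3878 -0.2139  0.02  ]
a 0 0.051 [-0.2225  1.2195  1.3468  1.7193 -1.2448  1.3107 -2.2057]
a 0 0.17 [-0.2311  0.9825  1.3516  1.6576 -0.9863  1.3404 -2.3293]
a 1 0.051 [ 0.9432  0.7394 -0.5494  1.677   0.4813  0.8635 -0.2868]
a 1 0.17 [ 1.0063  0.603  -0.642   1.6129  0.3997  1.0605 -0.2271]
a slot 0 0.051 [ 0.6941  0.8437 -0.9588  1.7903  0.8336  0.972   1.2413]
a slot 0 0.17 [ 0.7208  0.6526 -0.9892  1.7267  0.6055  1.1008  1.3984]
a slot 1 0.051 [ 0.4655  0.6902 -0.6035  1.7977  0.5184  0.8172 -1.6759]
a slot 1 0.17 [ 0.5937  0.5655 -0.7821  1.7305  0.4544  1.036  -1.6289]
b 0 0.051 [ 0.0367  0.7883 -0.5226  1.5692  0.4647  0.9104 -2.5421]
b 0 0.17 [ 0.1438  0.6871 -0.6989  1.5033  0.4697  1.1237 -2.543 ]
b 1 0.051 [ 0.207   0.8861 -0.8075  1.5627  0.721   1.0118  0.4336]
b 1 0.17 [ 0.1867  0.7119 -0.7736  1.5017  0.5253  1.144   0.5615]
b slot 0 0.051 [ 0.5721  0.737  -0.5958  1.706   0.5199  0.862  -1.5305]
b slot 0 0.17 [ 0.6977  0.6288 -0.7855  1.6395  0.4909  1.081  -1.5095]
b slot 1 0.051 [ 0.8033  0.9024 -0.9768  1.6981  0.8609  1.0305  1.3824]
b slot 1 0.17 [ 0.8397  0.7423 -1.0394  1.635   0.685   1.1711  1.4954]
```

Residuals are at most 3 mm, and the projected bar centres match the picture to about 1 px. Reach is fine too, so I'll pick dish_a.

```bash
cat >> h.py <<'E'
import cv2
def slot(c,sg):
    y=c[2]; return np.array([c[0]-np.sin(y)*.043*sg,c[1]+np.cos(y)*.043*sg,y+(0 if sg>0 else np.pi)])
def look(n,name):
    s=viewer.snapshot(n); pickle.dump(s,open(name+".pkl","wb"))
    cv2.imwrite(f"pics/{name}.png",cv2.resize(s["image"][:,:,::-1],(800,600),interpolation=cv2.INTER_CUBIC))
def st(m=""):
    x=env.get_state(); print(m,"t %.1f"%x["time_s"],"pos",x["tool_pos"].round(4),"F",x["contact_force"].round(1),"M",x["wrist_torque"].round(2),"gap %.3f"%x["finger_gap"])
def pick(q,fl):
    R=rot(q[2],fl)
    env.goto(np.array([*q[:2],.15]),R); st("above")
    print("hit",env.move_straight(np.array([*q[:2],.053]),feed=.1,f_stop=10)); st("down")
    env.grip(0.0,50); st("grip")
    env.move_straight(np.array([*q[:2],.075]),feed=.08); st("lift")
E
python3 - <<'E'
from h import *
P=np.load("poses.npz"); pick(P["a"],1)
env.move_straight(np.array([*P["a"][:2],.18])); st(); look("scene","s1"); look("top","t1")
E
```

```text
above t 1.6 pos [ 0.5326 -0.3649  0.1501] F [-0.  -0.2  0.3] M [-0.01 -0.01 -0.03] gap 1.004
hit False
down t 2.7 pos [ 0.5346 -0.3627  0.0538] F [0.2 0.2 0.8] M [-0.05 -0.01  0.03] gap 0.995
grip t 3.4 pos [ 0.5339 -0.3624  0.0531] F [-0.3  1.1  0.9] M [ 0.17  0.07 -0.03] gap 0.130
lift t 3.8 pos [ 0.5344 -0.3628  0.0759] F [ 0.6 -0.6 -2.7] M [ 0.03  0.02 -0.03] gap 0.129
 t 4.7 pos [ 0.5331 -0.3622  0.1789] F [ 0.3 -0.3 -3. ] M [-0.   -0.01 -0.02] gap 0.128
```

View pics/s1.png

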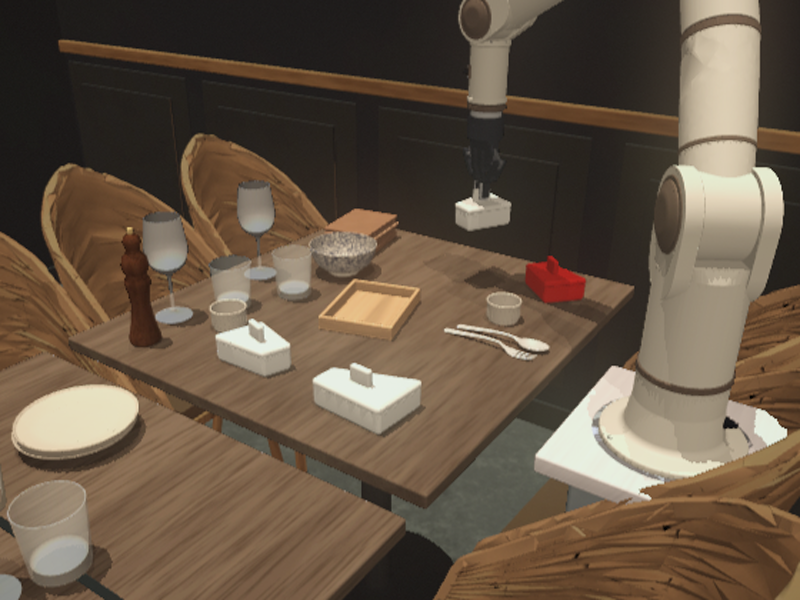

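Dish_a is held level: 3 N of weight and a gap of about 11 mm. I'll carry it over the +y half and look before lowering.

```bash
cat >> h.py <<'E'
def over(q,fl,name):
    env.move_straight(np.array([*q[:2],.18]),frame=rot(q[2],fl),feed=.2); st("carry")
    env.move_straight(np.array([*q[:2],.10]),feed=.1); st("hover"); look("scene","s"+name); look("top","t"+name)
E
python3 - <<'E'
from h import *
P=np.load("poses.npz"); over(slot(P["c"],1),1,"2")
a=cv2.imread("pics/s2.png");b=cv2.imread("pics/t2.png")
cv2.imwrite("pics/v2.png",np.hstack([cv2.resize(a[200:400,250:450],(400,400)),cv2.resize(b[150:350,305:505],(400,400))]))
E
```

```text
carry t 6.6 pos [ 0.5981 -0.038   0.1799] F [ 0.  -0.2 -1.7] M [ 0.01  0.01 -0.08] gap 0.133
hover t 7.5 pos [ 0.5989 -0.0367  0.1006] F [ 1.3  0.2 -2. ] M [ 0.01 -0.06 -0.04] gap 0.129
```

View pics/v2.png

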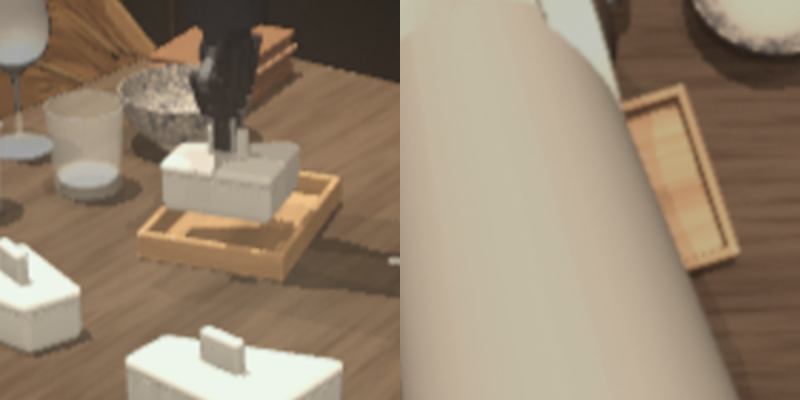

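The left half of the picture shows dish_a square above the caddy's +y half at about (230,175); the arm hides it from the top camera. I'll lower it.

```bash
cat >> h.py <<'E'
def lower(q):
    print("hit",env.move_straight(np.array([*q[:2],.057]),feed=.03,f_stop=6)); st("down")
def release():
    env.grip(0.5); st("open")
    p=env.get_state()["tool_pos"]; env.move_straight(np.array([p[0],p[1],.19])); st("up")
E
python3 - <<'E'
from h import *
P=np.load("poses.npz"); q=slot(P["c"],1); lower(q)
E
```

```text
hit True
down t 8.9 pos [ 0.598  -0.0367  0.059 ] F [-0.8  0.6  4.5] M [-0.07  0.01 -0.06] gap 0.124
```

Contact came at 0.059, exactly the height expected for the floor. I'll release, then go above dish_b and check.

```bash
python3 - <<'E'
from h import *
P=np.load("poses.npz"); release(); b=P["b"]
env.goto(np.array([*b[:2],.19]),rot(b[2],1)); st()
look("top","t3");look("scene","s3")
a=cv2.imread("pics/s3.png");b=cv2.imread("pics/t3.png")
cv2.imwrite("pics/v3.png",np.hstack([cv2.resize(a[200:400,200:400],(400,400)),cv2.resize(b[150:350,305:505],(400,400))]))
E
```

```text
open t 9.3 pos [ 0.5963 -0.0369  0.0574] F [ 0.6 -0.6  0.1] M [ 0.03 -0.01  0.01] gap 0.504
up t 10.3 pos [ 0.5955 -0.037   0.189 ] F [ 0.3  0.6 -0.7] M [ 0.04 -0.05 -0.05] gap 0.502
 t 12.0 pos [0.6583 0.1851 0.1895] F [0.4 0.2 0.5] M [ 0.01 -0.01 -0.02] gap 0.500
```

View pics/v3.png

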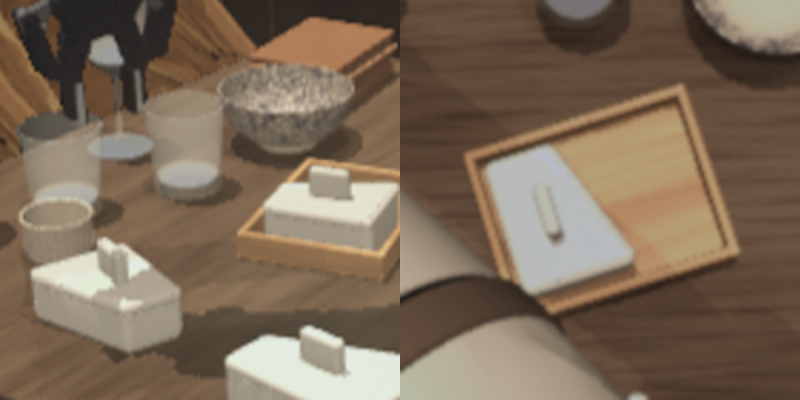

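Dish_a sits flat in the left half of the caddy. Its lid corners in the right half of the picture are about (85,165), (152,147), (232,258) and (130,295). I'll fit those, then pick dish_b.

```bash
python3 - <<'E'
from h import *
P=np.load("poses.npz"); c=P["c"]; s=pickle.load(open("t3.pkl","rb"))
px=[((u/2+305)/1.42857,(v/2+150)/1.42857) for u,v in((130,295),(232,258),(152,147),(85,165))]
q,r=fit(s,px,WEDGE,.054,[.6,-.04,.29]); d=q[:2]-c[:2]; y=c[2]
print("a in caddy mm",1000*np.array([d@[np.cos(y),np.sin(y)],d@[-np.sin(y),np.cos(y)]]),"dyaw",np.degrees(q[2]-y),r.round(1).tolist())
pick(P["b"],1)
env.move_straight(np.array([*P["b"][:2],.20])); st()
env.move_straight(np.array([*slot(c,-1)[:2],.20]),frame=rot(slot(c,-1)[2],1),feed=.2); st("carry")
look("top","t4");look("scene","s4")
E
```

```text
a in caddy mm [-2.68550709 40.83832947] dyaw -0.5011820162727281 [[-2.2, 5.0], [-2.1, -8.1], [3.5, 1.0], [0.7, 2.2]]
above t 12.4 pos [0.6571 0.1843 0.1483] F [-0.9  1.2  0.7] M [ 0.07  0.   -0.04] gap 0.504
hit False
down t 13.5 pos [0.6589 0.1861 0.0538] F [0.6 0.1 0. ] M [-0.01 -0.03  0.01] gap 0.499
grip t 13.9 pos [0.6583 0.1857 0.0531] F [ 0.2 -0.   0.2] M [ 0.09 -0.02  0.06] gap 0.127
lift t 14.3 pos [0.6588 0.1857 0.0759] F [-0.1  0.7 -3.2] M [-0.02  0.05  0.01] gap 0.127
 t 15.3 pos [0.6578 0.1851 0.1988] F [ 0.4  0.2 -2.8] M [ 0.01 -0.04  0.03] gap 0.121
carry t 17.0 pos [ 0.6229 -0.1179  0.2001] F [-0.3  0.2 -2.9] M [ 0.   -0.02 -0.04] gap 0.129
```

```bash
python3 - <<'E'
from h import *
c=np.load("poses.npz")["c"].copy(); q=slot(c,-1); q[:2]+=.001*np.array([np.sin(c[2]),-np.cos(c[2])])
env.move_straight(np.array([*q[:2],.10]),feed=.12); st("hover")
look("scene","s5");look("top","t5")
a=cv2.imread("pics/s5.png");b=cv2.imread("pics/t5.png")
cv2.imwrite("pics/v5.png",np.hstack([cv2.resize(a[200:400,270:470],(400,400)),cv2.resize(b[150:350,305:505],(400,400))]))
E
```

```text
hover t 18.1 pos [ 0.6239 -0.1199  0.1009] F [ 0.1  0.4 -2.4] M [-0.    0.05  0.03] gap 0.131
```

View pics/v5.png

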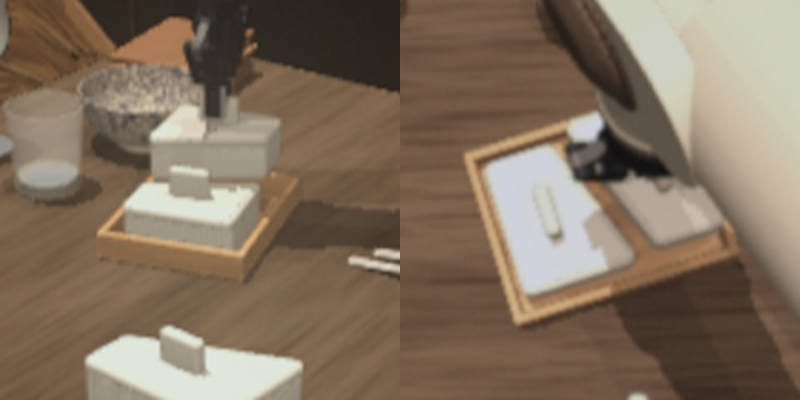

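Dish_b hovers beside dish_a with its sloping side parallel and a clear gap (top view, from about (600,200) to (650,240)). I'll lower it, checking the contact height before releasing.

```bash
python3 - <<'E'
from h import *
c=np.load("poses.npz")["c"].copy(); q=slot(c,-1); q[:2]+=.001*np.array([np.sin(c[2]),-np.cos(c[2])])
lower(q)
if env.get_state()["tool_pos"][2]<.0615:
    release()
    env.goto(np.array([.5,-.42,.25]),rot(c[2]+np.pi,1)); st("away")
    look("scene","s6");look("top","t6")
    a=cv2.imread("pics/s6.png");b=cv2.imread("pics/t6.png")
    cv2.imwrite("pics/v6.png",np.hstack([cv2.resize(a[200:400,270:470],(400,400)),cv2.resize(b[150:350,305:505],(400,400))]))
E
```

```text
hit True
down t 19.4 pos [ 0.623 -0.12   0.059] F [-0.2  1.   5.8] M [-0.24 -0.02 -0.03] gap 0.133
open t 19.8 pos [ 0.6214 -0.1202  0.0571] F [ 0.   0.4 -0.2] M [ 0.   -0.01 -0.02] gap 0.501
up t 20.8 pos [ 0.6208 -0.1205  0.1889] F [-0.7 -0.1  0.5] M [-0.02 -0.05 -0.06] gap 0.505
away t 22.1 pos [ 0.501  -0.4178  0.2498] F [0.7 0.5 0.7] M [ 0.02 -0.04  0.01] gap 0.501
```

View pics/v6.png

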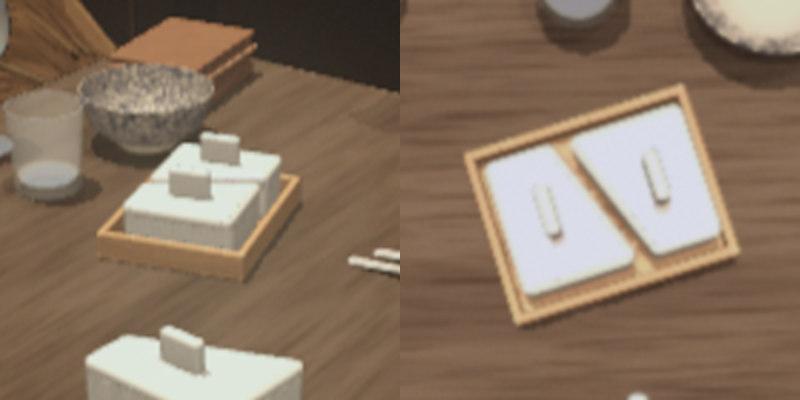

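Both dishes stand level inside the rim, head to tail, with a clear gap between them, and the large dish hasn't moved. I'll hand in the job.

```bash
python3 -c "
from workcell import env
env.hold(0.3); print(env.job_done()); print(env.get_state()['time_s'])"
```

```text
the job is handed in; nothing more can be done
None
the job is handed in; nothing more can be done
```

Both small dishes are in the caddy, side by side and head to tail, and the job is handed in. `job_done` gives no verdict. The last clock reading before hand-in was 22.1 s, against the 64 s limit.

- **Placement:** I lifted each dish by its bar and set it down until contact, dish_a in the +y half and dish_b in the -y half. Contact came at TCP height 0.059 m both times, which is the height expected for a dish flat on the caddy floor.
- **Final pictures:** Both dishes look level and squared inside the rim, with a clear gap between their sloping sides. The large dish looks where it was at the start, and the arm is clear of everything.
- **Measured position:** Dish_a came out at about (-3, +41) mm in the caddy and within about 1 degree. That fit was rough, with corner residuals up to about 8 mm. I checked dish_b's final pose only by eye, and did not measure the large dish's position before and after.

No check failed.

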